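Garlic into the keeper, lid held ready over it

TASK

Set the garlic bulb gently down inside the open oblong pot and let go of it. Then pick up the pot's wooden lid by its bar handle, bring it across without disturbing the pot or the shaker and jars standing in between, and stop with it hovering level over the pot, its underside about a centimetre above the rim, squarely lined up with the pot; the lid must never touch the pot. Finish while still holding the lid still there, so that I can look in before it is closed.

Things in the scene. Friction and masses are not known exactly. Their poses are not given: they have to be found in the camera images.
- garlic: a garlic bulb, 48 x 50 mm and 51 mm high, 60 g give or take, widest about 22 mm up, with a thin neck on top, standing on the worktop beyond the row of jars. Origin at the centre of its underside, z up along the neck.
- garlic_center (a point): the middle of the garlic bulb, 25 mm above its underside.
- pot: white stoneware garlic keeper, an open oblong pot with vent holes: 200 (its x) x 160 (its y) mm outside, 85 high, walls and floor 8 thick (inside 184 x 144, inner floor 8 above the underside), a lug projecting 8 on each short end. Loose, 1.6 kg. It stands on one side of the row of jars, the lid on the other. Origin: centre of its underside, z up; a half turn makes no difference.
- pot_rim (a point): the middle of the pot's mouth, at rim height, 85 mm above the pot's underside; axes as the pot's.
- lid: the pot's wooden lid, 0.22 kg or so, lying flat: plate 200 (its x) x 160 (its y) mm, 10 thick, its top 18 above the lid's underside; below it a plug 172 x 132, 8 deep, on which it lies; on top in the middle a bar handle 70 long (its x), 18 wide (its y), its top 51 above the underside. Origin: centre of the plug's underside, z up; a half turn makes no difference.
- salt_shaker: glass salt shaker with a domed top, 44 mm across, 90 mm high, standing upright in the row between the pot and the lid; not to be disturbed. Origin at the centre of its underside, z up.
- jar_black: glass spice jar with a black cap, 48 mm across, 97 mm high, standing upright in the row between the pot and the lid; not to be disturbed. Origin at the centre of its underside, z up.
- jar_small: glass spice jar with an orange cap, 41 mm across, 102 mm high, standing upright in the row between the pot and the lid; not to be disturbed. Origin at the centre of its underside, z up.
Not all that is in view belongs to the job. What is shaped like the garlic but black, red or turquoise is not meant.

How it is judged:
On the way, in this order (a step that is already met when the one before it is completed fails the run):
1. the garlic lies on the floor of the pot, let go and at rest (x of garlic_center in the frame of pot between -0.092 and 0.092 m and y of garlic_center in the frame of pot between -0.072 and 0.072 m and z of garlic_center in the frame of pot below 0.05 m and contact force between the fingers and garlic below 0.05 N and linear speed of garlic below 0.03 m/s), for 0.2 s.
2. the lid is lifted well clear of the worktop in the gripper (height (world z) of lid above 0.06 m and contact force between the fingers and lid above 0.5 N), for 0.2 s.
At the end, for the whole second after the job is handed in: The garlic lies let go inside the pot. The lid is held still in the gripper: its underside 3 to 25 mm above the pot's rim, its middle within 10 mm of the pot's, its long side within 0.1 rad of the pot's, level within 0.09 rad, and not touching the pot or the garlic (x of garlic_center in the frame of pot between -0.092 and 0.092 m and y of garlic_center in the frame of pot between -0.072 and 0.072 m and z of garlic_center in the frame of pot below 0.05 m and z of lid in the frame of pot_rim between 0.003 and 0.025 m and horizontal distance between lid and pot_rim below 0.01 m and angle between the x axis of lid and the x axis of pot, either way round below 0.1 rad and angle between lid's own z axis and vertical below 0.09 rad and contact force between lid and pot below 0.05 N and contact force between each of lid, the fingers and garlic below 0.05 N and contact force between the fingers and lid above 0.5 N and linear speed of lid below 0.02 m/s and angle between pot's own z axis and vertical below 0.05 rad); the arm keeps its last pose, push and grip.
It fails at once if the lid touches the pot (contact force between lid and pot above 0.3 N).
It fails at once if the garlic is dropped or thrown into the pot: it falls free at more than 0.45 m/s (horizontal distance between garlic_center and pot below 0.13 m and height (world z) of garlic_center below 0.2 m and contact force between the fingers and garlic below 0.01 N and linear speed of garlic above 0.45 m/s).
It fails at once if the garlic is pressed hard against the pot (over 15 N) (contact force between garlic and pot above 15 N).
It fails at once if the pot is shifted more than 25 mm or tipped (distance of pot from where it was at the start of the episode above 0.025 m or angle between pot's own z axis and vertical above 0.15 rad).
It fails at once if the salt shaker or a jar is shifted more than 25 mm or knocked over ((distance of salt_shaker from where it was at the start of the episode above 0.025 m or angle between salt_shaker's own z axis and vertical above 0.35 rad) or (distance of jar_black from where it was at the start of the episode above 0.025 m or angle between jar_black's own z axis and vertical above 0.35 rad) or (distance of jar_small from where it was at the start of the episode above 0.025 m or angle between jar_small's own z axis and vertical above 0.35 rad)).
It also fails if it takes over 72 s, if anything falls off the work surface, if the arm or the gripper's body presses on something with over 40 N, if the wrist force passes 120 N, or if a joint passes its speed limit or range.

ROBOT

A 7-joint arm with a two-finger parallel gripper is mounted at the origin on a cart in front of the work surface, level with it; the furniture and walls round the work are solid. World frame = base frame: x ahead of the robot, y to its left, z up, the work surface at z = 0. Lengths are in m, angles in rad, forces in N, time in s.
With the tool pointing down it reaches from about 0.425 to 0.95 m from the base axis. Payload 16.7 kg.
Tool frame: the origin (TCP) lies at the very end of the fingers, on their centre line; the grasp point (between the pads) lies ctrl.grasp_offset behind it (ctrl.grasp_offset is the distance from the TCP to the grasp point, in m); z points along the fingers, y is the line along which they close (so a half turn about z gives the same grasp; the last joint's range is limited). The gripper opens to 94 mm and grips with 3 to 60 N. Pads are 16 mm wide; open, the fingers measure 119 mm over their backs; the gripper's body (75 mm by 177 mm) begins 78 mm behind the grasp point.
Start: joints at [-1.341, 0.426, 0.074, 1.606, -0.034, 1.111, -0.067], TCP at [0.25, 0.627, 0.166] pointing down, gripper open.
Joint ranges: [-2.85, 2.85], [-0.5, 2.14], [-1.23, 1.37], [0.21, 2.46], [-1.02, 4.16], [0.16, 2.05], [-2.73, 2.73]. Speed limits (rad/s): [1.89, 1.89, 2.39, 2.39, 3.01, 3.01, 3.01].

INTERFACE

Orientations are given as [roll, pitch, yaw] about the fixed x, y, z axes, in that order (R = Rz(yaw) Ry(pitch) Rx(roll)).
In Python, from rig import ctrl gives the robot as it stands.
- The arm moves only by the shell command python3 -m pendant 'ROWS' [FORCE]. ROWS is JSON, a list of rows, each a list of 7 numbers: the opening, from -1 (shut) to 1 (fully open), then the shift along the tool's x, y, z in mm, then the turn, a rotation vector about the tool's x, y, z in degrees. A call has 1 to 10 rows; each row shifts and turns the commanded pose from where the row before left it, along the tool's axes as they then stand; what a row does not reach is not made up. A row lasts 1/10 s, in which the tool goes at most 50 mm and 8.59 degrees, less where a joint would pass 70% of its speed; a pose out of reach is approached as far as the arm can. A call is refused whole if a number of a shift passes 50 or a number of a turn 8.59, either way. A call with a gripper value outside its range is refused whole. The fingers move at their own pace and stop on an object; FORCE is the grip in N (left out, the last holds). Time passes only in rows, so rows that do not move let the fingers close. It gives the time, the measured TCP pose, the force, the opening and the grip force at its end, in the units of the state.
- ctrl.get_obs(): the state, without advancing time (a new reading comes with each control period).
- ctrl.capture(name): name is "scene" or "top" or "wrist"; returns the picture (400x640x3 uint8, red, green, blue); there is no depth.
- ctrl.calibration(name): a dict with "fx", "fy", "cx", "cy" (pixels), "R" (3x3) and "t" (3): a world point X has camera coordinates R X + t. Camera axes: x right, y down, z forward; pixel columns grow to the right and rows downward; lengths in m; the calibration is good to about 2 mm. A picture is of the moment at which its call begins: read the wrist's pose just before it. calibration takes no time and is no camera call; for the wrist camera it gives the pose at the moment of the call.
- ctrl.finish_job(): hands the job in; it is judged then, once.
The state is a dict: "time_s": time; "joint_pos": joint angles; "qd": joint speeds; "joint_efforts": joint torques, N m; "tcp_pos": TCP position; "tcp_rot": TCP orientation; "force": force on the tool from outside, world axes, zero at the start; "wrist_torque": the same for the moment, N m; "grip_width": finger opening in m; "finger_force": force on a finger pad.
Only numpy, scipy, OpenCV 4.12 (cv2) and the standard library are available. Lean on these libraries where they do the work, as an engineer would, in place of code of your own. Each camera call takes 0.05 s, during which the arm holds its last target. There are 200 camera calls.

## Working session

There is one attempt and no reset: what is moved stays moved. The work goes in short steps, Python scripts to look and compute and a shell command to move; the robot and the scene stay as the last step left them, time stands still between calls to the robot, and variables do not carry over. Pictures are saved under pics/ and viewed, at most 10 in all, crops included, and the job is handed in when it is done.

```bash
mkdir -p pics; ls
python3 - <<'E'
from rig import ctrl
import cv2
o=ctrl.get_obs();print(o['tcp_pos'],o['tcp_rot'],o['grip_width'],ctrl.grasp_offset,o['time_s'])
for n in ("scene","top"):
    cv2.imwrite(f"pics/{n}0.png",ctrl.capture(n)[:,:,::-1])
    c=ctrl.calibration(n);print(n,c)
E
```

```text
pics
[0.25008791 0.62643252 0.16499713] [-3.14032373e+00  8.19977766e-05  2.76179248e+00] 0.09411395527077003 0.0188 0.0
scene {'fx': 387.11053357614423, 'fy': 387.11053357614423, 'cx': 315.6036887290278, 'cy': 199.64461454155935, 'R': array([[-0.68698831, -0.72641884,  0.01904576],
       [-0.35317491,  0.31086897, -0.88239898],
       [ 0.63507051, -0.61292427, -0.47011625]]), 't': array([0.3874805 , 0.26041648, 0.55832608])}
top {'fx': 433.0970805654718, 'fy': 433.0970805654718, 'cx': 320.8317939718888, 'cy': 204.06128165070749, 'R': array([[ 3.22456961e-03, -9.99481981e-01, -3.20214311e-02],
       [-9.91760094e-01,  9.04600368e-04, -1.28105805e-01],
       [ 1.28068411e-01,  3.21706636e-02, -9.91243427e-01]]), 't': array([0.01771209, 0.54807756, 1.02798856])}
```

View pics/top0.png

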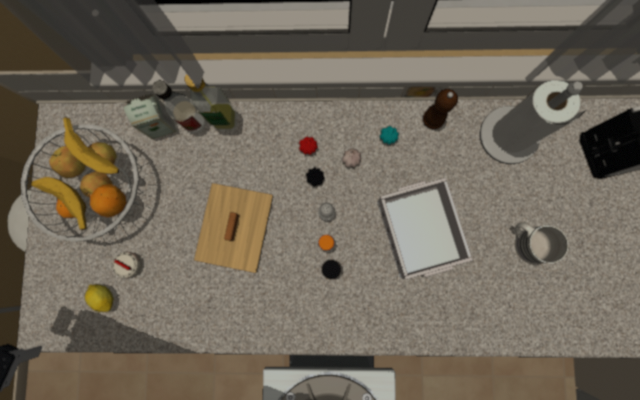

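View pics/scene0.png

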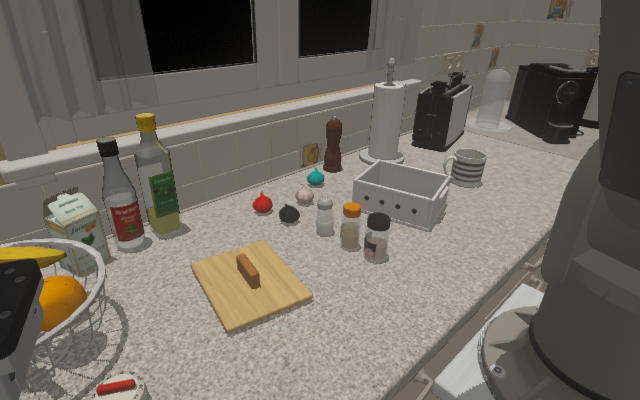

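The top view shows the garlic at (352,158), the pot around (424,228), the lid around (233,228), and the row: shaker (327,212), orange jar (327,243), black jar (331,269). A red, a black and a turquoise decoy are also in view. I'll enlarge the middle to get masks.

```bash
cat > h.py <<'E'
import numpy as np, cv2
from rig import ctrl
def ray(n,uv,c=None):
    c=c or ctrl.calibration(n)
    R=np.array(c['R']);t=np.array(c['t'])
    d=np.array([(uv[0]-c['cx'])/c['fx'],(uv[1]-c['cy'])/c['fy'],1])
    return -R.T@t,R.T@d
def onz(n,uv,z,c=None):
    o,d=ray(n,uv,c); return o+d*(z-o[2])/d[2]
def proj(n,X,c=None):
    c=c or ctrl.calibration(n)
    p=np.array(c['R'])@np.array(X)+np.array(c['t']); return np.array([c['fx']*p[0]/p[2]+c['cx'],c['fy']*p[1]/p[2]+c['cy']])
E
python3 - <<'E'
from h import *
im=cv2.imread('pics/top0.png');hsv=cv2.cvtColor(im,cv2.COLOR_BGR2HSV)
# lid: wood hue, saturated
m=cv2.inRange(hsv,(10,90,60),(30,255,255));m[:,:180]=0;m[:,290:]=0;m[:170]=0;m[290:]=0
c=max(cv2.findContours(m,0,1)[0],key=cv2.contourArea);r=cv2.minAreaRect(c)
b=np.array([onz("top",p,.018) for p in cv2.boxPoints(r)]);print('lid',r,b.round(3).tolist(),b.mean(0),[np.linalg.norm(b[i]-b[i-1]).round(3) for i in range(4)])
cr=im[130:290,190:480];cv2.imwrite('pics/crop1.png',cv2.resize(cr,None,fx=2.75,fy=2.75,interpolation=cv2.INTER_CUBIC))
print('garlic',onz("top",(352,158),.03))
for n,uv,z in(('salt',(327,212),.085),('small',(327,243),.102),('black',(331,269),.097)):print(n,onz("top",uv,z))
print(hsv[230,425],hsv[270,430],hsv[190,400], hsv[158,352],hsv[255,400])
E
```

```text
lid ((233.10345458984375, 227.25863647460938), (63.966251373291016, 80.29258728027344), 11.888657569885254) [[0.411, 0.334, 0.018], [0.609, 0.3, 0.018], [0.574, 0.14, 0.018], [0.379, 0.177, 0.018]] [0.49331217 0.23791975 0.018     ] [np.float64(0.16), np.float64(0.201), np.float64(0.163), np.float64(0.199)]
garlic [ 0.66467666 -0.05896533  0.03      ]
salt [0.52297211 0.00228216 0.085     ]
small [0.45019919 0.00187584 0.102     ]
black [ 0.39166565 -0.00718457  0.097     ]
[ 40  13 179] [ 15  29 157] [ 16  27 158] [ 11  60 128] [ 18  20 166]
```

View pics/crop1.png

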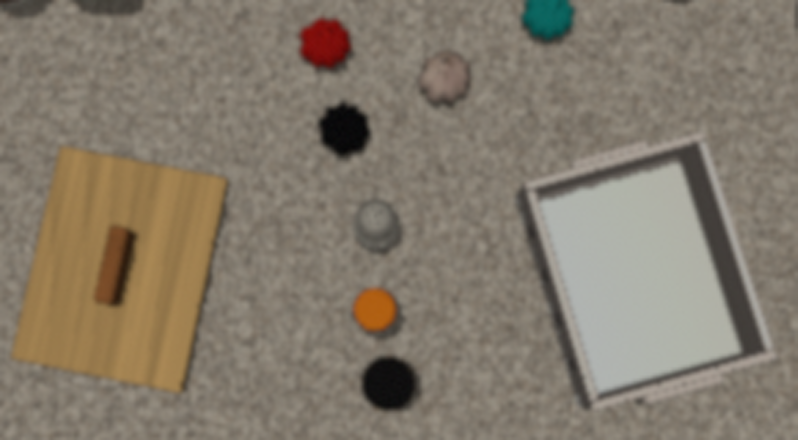

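The crop puts the pot's rim corners at crop (527,187), (701,137), (773,353) and (592,405), the garlic at (445,78), the lid handle at (116,266), and the three row items between them.

Run:
```python
from h import *
f=lambda u,v:((u+.5)/2.75-.5+190,(v+.5)/2.75-.5+130)
P=np.array([onz("top",f(*p),.085) for p in((527,187),(701,137),(773,353),(592,405))])
print(P.round(3).tolist(),P.mean(0),[np.linalg.norm(P[i]-P[i-1]).round(3) for i in range(4)])
d=(P[0]+P[1]-P[2]-P[3]);print('pot yaw',np.arctan2(d[1],d[0]))
print(onz("top",f(445,78),.028))
h=onz("top",f(118,265),.05);print('handle',h)
im=cv2.imread('pics/scene0.png')
# garlic: scene pixel (305,195): two views
o1,d1=ray("top",f(445,78));o2,d2=ray("scene",(305,196))
A=np.c_[d1,-d2];s=np.linalg.lstsq(A,o2-o1,rcond=None)[0];print(o1+s[0]*d1,o2+s[1]*d2)
o=ctrl.get_obs();from scipy.spatial.transform import Rotation as Ro
print(Ro.from_euler('xyz',o['tcp_rot']).as_matrix().round(3))
```

```text
[[0.557, -0.124, 0.085], [0.599, -0.272, 0.085], [0.417, -0.325, 0.085], [0.374, -0.175, 0.085]] [ 0.48682818 -0.22441183  0.085     ] [np.float64(0.189), np.float64(0.154), np.float64(0.19), np.float64(0.156)]
pot yaw 0.2782117343857134
[ 0.66504305 -0.05779732  0.028     ]
handle [0.49269517 0.23154172 0.05      ]
[ 0.66732222 -0.0581748   0.01844227] [ 0.66680464 -0.05866484  0.0183382 ]
[[-0.929  0.371 -0.   ]
 [ 0.371  0.929 -0.001]
 [-0.    -0.001 -1.   ]]
```

```bash
python3 -m pendant '[[1,-40,-30,0,0,0,0],[1,-40,-30,0,0,0,0],[1,-40,-30,0,0,0,0],[1,-40,-30,0,0,0,0],[1,-40,-30,0,0,0,0],[1,-40,-30,0,0,0,0],[1,-40,-30,0,0,0,0],[1,-40,-30,0,0,0,0],[1,-40,-30,0,0,0,0],[1,-40,-30,0,0,0,0]]' 20
python3 -m pendant '[[1,-40,-30,0,0,0,0],[1,-40,-30,0,0,0,0],[1,-40,-30,0,0,0,0],[1,-40,-30,0,0,0,0],[1,-30,-25,0,0,0,0],[0.6,0,0,0,0,0,7.6],[0.6,0,0,0,0,0,7.6],[0.6,0,0,0,0,0,7.6],[0.6,0,0,0,0,0,7.6],[0.6,0,0,0,0,0,7.6]]'
python3 -m pendant '[[0.6,0,0,0,0,0,0],[0.6,0,0,0,0,0,0],[0.6,0,0,0,0,0,0]]'
python3 - <<'E'
from h import *
from scipy.spatial.transform import Rotation as Ro
c=ctrl.calibration("wrist");im=ctrl.capture("wrist");o=ctrl.get_obs();cv2.imwrite('pics/w1.png',im[:,:,::-1])
R=Ro.from_euler('xyz',o['tcp_rot']).as_matrix();print(o['tcp_pos'],R.round(3).tolist(),o['grip_width'],proj("wrist",(.665,-.058,.028),c))
import pickle;pickle.dump(c,open('w1.pkl','wb'))
E
```

```text
time_s: 1.1
tcp_pos: [0.511, 0.198, 0.1657]
tcp_rot: [3.142, -0.0, 2.762]
force: [0.4, 0.8, 0.3]
grip_width: 0.0942
finger_force: 0.0
time_s: 2.1
tcp_pos: [0.6329, -0.0052, 0.1654]
tcp_rot: [-3.141, -0.0, 2.093]
force: [0.4, -0.1, -0.0]
grip_width: 0.0752
finger_force: 0.0
time_s: 2.4
tcp_pos: [0.6331, -0.0051, 0.1656]
tcp_rot: [-3.141, -0.0, 2.102]
force: [-0.2, 0.1, 0.0]
grip_width: 0.0753
finger_force: 0.0
[ 0.63311154 -0.00521154  0.16562073] [[-0.506, 0.863, -0.0], [0.863, 0.506, 0.0], [0.0, -0.0, -1.0]] 0.07553237136560455 [313.13864571 232.86519679]
```

View pics/w1.png

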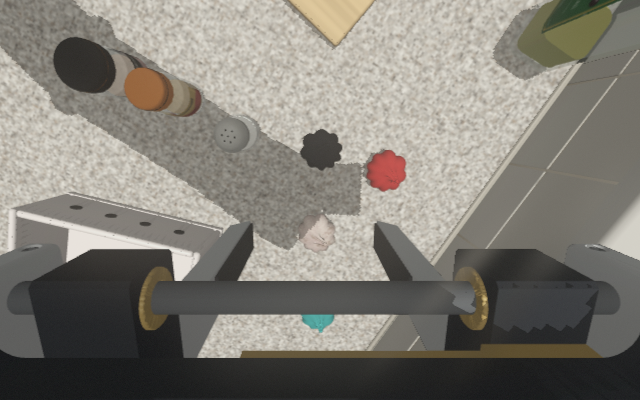

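The wrist view shows the garlic at (319,233), 6 px from my prediction, with clear room on both sides for the fingers.

Run:
```python
from h import *
import pickle;c=pickle.load(open('w1.pkl','rb'))
from scipy.spatial.transform import Rotation as Ro
o=ctrl.get_obs();R=Ro.from_euler('xyz',o['tcp_rot']).as_matrix()
im=cv2.imread('pics/w1.png');hsv=cv2.cvtColor(im,cv2.COLOR_BGR2HSV)
print(hsv[233,318],hsv[260,318])
g=onz("wrist",(319,233),.028,c);print(g)
for z in (.0,.028):print(onz("wrist",(319,233),z,c))
g=np.array([(g[0]+.665)/2,(g[1]-.058)/2,.008]);print('move mm',R.T@(g-o['tcp_pos'])*1e3)
```

```text
[ 14  27 199] [ 21  18 204]
[ 0.67136653 -0.05445376  0.028     ]
[ 0.67693159 -0.06280354  0.        ]
[ 0.67136653 -0.05445376  0.028     ]
move mm [-61.76350396   4.47542341 157.61385521]
```

```bash
python3 -m pendant '[[0.6,-31,2,0,0,0,0],[0.6,-31,2,0,0,0,0],[0.6,0,0,40,0,0,0],[0.6,0,0,40,0,0,0],[0.6,0,0,0,0,0,0],[0.6,0,0,0,0,0,0]]'
python3 - <<'E'
from h import *
c=ctrl.calibration("wrist");im=ctrl.capture("wrist");o=ctrl.get_obs();cv2.imwrite('pics/w2.png',im[:,:,::-1])
print(o['tcp_pos'],proj("wrist",(.668,-.056,.028),c),proj("wrist",np.r_[o['tcp_pos'][:2],.028],c))
hsv=cv2.cvtColor(im,cv2.COLOR_RGB2HSV)
E
```

```text
time_s: 3.05
tcp_pos: [0.6678, -0.057, 0.0863]
tcp_rot: [-3.141, -0.0, 2.099]
force: [0.2, -1.2, 0.4]
grip_width: 0.0748
finger_force: 0.0
[ 0.66868818 -0.05694754  0.0874166 ] [313.13787856 198.51356869] [313.26019889 199.71844937]
```

View pics/w2.png

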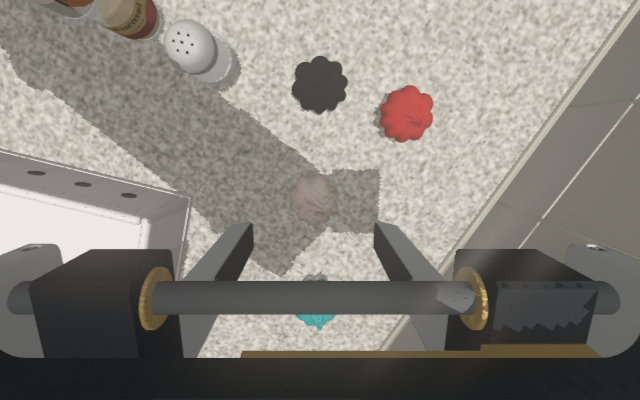

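The garlic is at (313,198), right where I predicted it, and centred between the fingers. I'll descend, grip lightly and lift.

```bash
python3 -m pendant '[[0.6,0,0,30,0,0,0],[0.6,0,0,25,0,0,0],[0.6,0,0,15,0,0,0],[0.6,0,0,8,0,0,0],[0.6,0,0,0,0,0,0],[0.6,0,0,0,0,0,0],[0,0,0,0,0,0,0],[-0.5,0,0,0,0,0,0],[-1,0,0,0,0,0,0],[-1,0,0,0,0,0,0]]' 12
python3 -m pendant '[[-1,0,0,0,0,0,0],[-1,0,0,0,0,0,0],[-1,0,0,0,0,0,0],[-1,0,0,-20,0,0,0],[-1,0,0,-40,0,0,0],[-1,0,0,-50,0,0,0],[-1,0,0,-40,0,0,0],[-1,0,0,0,0,0,0],[-1,0,0,0,0,0,0]]'
python3 - <<'E'
from h import *
from scipy.spatial.transform import Rotation as Ro
o=ctrl.get_obs();R=Ro.from_euler('xyz',o['tcp_rot']).as_matrix();print(o['tcp_pos'])
print(R.T@(np.array([.487,-.224,.0])-o['tcp_pos'])*1e3)
print(R.round(3).tolist())
E
```

```text
time_s: 4.1
tcp_pos: [0.668, -0.0567, 0.0079]
tcp_rot: [3.141, 0.0, 2.099]
force: [-0.6, -0.3, 0.2]
grip_width: 0.047
finger_force: 0.0
time_s: 5.0
tcp_pos: [0.6683, -0.0566, 0.1586]
tcp_rot: [3.14, 0.001, 2.099]
force: [0.5, 0.1, -0.3]
grip_width: 0.0006
finger_force: 0.0
[ 0.66832624 -0.05662374  0.15862385]
[ -53.17952872 -241.22651961  158.23161578]
[[-0.504, 0.864, 0.002], [0.864, 0.504, 0.0], [-0.001, 0.002, -1.0]]
```

Run:
```python
from h import *
c=ctrl.calibration("wrist");im=ctrl.capture("wrist")[:,:,::-1];s=ctrl.capture("scene")[:,:,::-1]
a=cv2.resize(s[130:260,230:400],(800,612))[:, :]
cv2.imwrite('pics/s3.png',np.hstack([cv2.resize(s[140:230,240:360],(400,300)),im[100:400,120:520]]))
print(proj("wrist",(.668,-.056,.028),c)-[120,100])
print((proj("scene",(.668,-.056,.028))-[240,140])*3.333)
```

```text
[192.41865701  84.40451765]
[213.14681658 176.14534196]
```

View pics/s3.png

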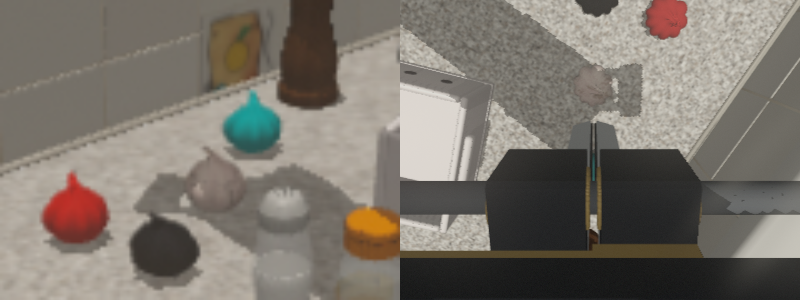

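The garlic is still where it was, at (592,86) in the right half. The pads must have slipped off above its widest line, so I'll grasp lower and check before lifting.

```bash
python3 -m pendant '[[0.6,0,0,0,0,0,0],[0.6,0,0,0,0,0,0],[0.6,0,0,0,0,0,0],[0.6,0,0,0,0,0,0],[0.6,0,0,0,0,0,0],[0.6,0,0,0,0,0,0],[0.6,0,0,45,0,0,0],[0.6,0,0,45,0,0,0],[0.6,0,0,30,0,0,0],[0.6,0,0,20,0,0,0]]' 15
python3 -m pendant '[[0.6,0,0,11,0,0,0],[0.6,0,0,5,0,0,0],[0.6,0,0,0,0,0,0],[0.6,0,0,0,0,0,0],[-1,0,0,0,0,0,0],[-1,0,0,0,0,0,0],[-1,0,0,0,0,0,0],[-1,0,0,0,0,0,0],[-1,0,0,0,0,0,0]]'
python3 -m pendant '[[-1,0,0,0,0,0,0],[-1,0,0,0,0,0,0],[-1,0,0,0,0,0,0]]'
```

```text
time_s: 6.1
tcp_pos: [0.6666, -0.0566, 0.0151]
tcp_rot: [-3.139, -0.001, 2.099]
force: [0.0, 0.2, 0.5]
grip_width: 0.0743
finger_force: 0.0
time_s: 7.0
tcp_pos: [0.6679, -0.0567, 0.0018]
tcp_rot: [3.142, 0.0, 2.098]
force: [-0.1, 0.0, 0.6]
grip_width: 0.0386
finger_force: 0.0
time_s: 7.3
tcp_pos: [0.6708, -0.056, 0.0033]
tcp_rot: [3.137, 0.002, 2.099]
force: [5.8, 3.7, 11.1]
grip_width: 0.0166
finger_force: 14.7
```

Run:
```python
from h import *
c=ctrl.calibration("wrist");im=ctrl.capture("wrist")[:,:,::-1];s=ctrl.capture("scene")[:,:,::-1]
cv2.imwrite('pics/s4.png',np.hstack([cv2.resize(s[140:230,240:360],(400,300)),im[100:400,120:520]]))
o=ctrl.get_obs();print(o['tcp_pos'],o['grip_width'],o['finger_force'])
print(proj("wrist",(.668,-.056,.028),c)-[120,100])
```

```text
[ 0.67071547 -0.05598129  0.00335391] 0.01640442677253894 15.544205212707514
[188.63598508 125.76928591]
```

View pics/s4.png

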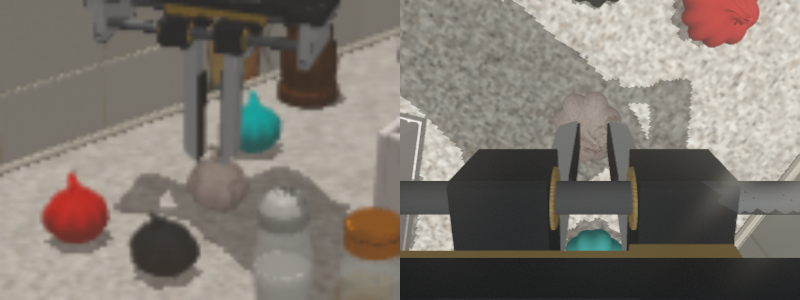

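Run:
```python
from h import *
o=ctrl.get_obs();t=o['tcp_pos']
for dz in(0,.02,.04):print(dz,proj("wrist",t+[0,0,dz]),(proj("scene",t+[0,0,dz])-[240,140])*3.333)
c=ctrl.calibration("wrist");print('cam',-np.array(c['R']).T@c['t'],np.array(c['R']).round(3).tolist())
def tri(a,b):
    o1,d1=a;o2,d2=b
    s=np.linalg.lstsq(np.c_[d1,-d2],o2-o1,rcond=None)[0];print((o1+s[0]*d1).round(4),(o2+s[1]*d2).round(4))
# current garlic: wrist crop bulb centre (587,127) ; scene crop (217,185)
w=ray("wrist",(587-400+120,127+100),c);s=ray("scene",(217/3.333+240,185/3.333+140))
tri(w,s)
print(onz("wrist",(587-400+120,127+100),.025,c),onz("scene",(217/3.333+240,185/3.333+140),.025))
im=ctrl.capture("top");cv2.imwrite('pics/t4.png',im[:,:,::-1])
```

```text
0 [312.19508246 217.061713  ] [210.67531699 202.82255007]
0.02 [312.23241061 225.4648976 ] [210.7775836  180.26200158]
0.04 [312.27740772 235.59449112] [210.88177675 157.27644851]
cam [0.63706543 0.00103778 0.22242331] [[0.863, 0.505, 0.004], [0.491, -0.84, 0.23], [0.12, -0.196, -0.973]]
[ 0.6689 -0.0603  0.0183] [ 0.6686 -0.0607  0.0184]
[ 0.66789866 -0.0582688   0.025     ] [ 0.65920111 -0.05212832  0.025     ]
```

```bash
python3 -m pendant '[[0.6,0,0,0,0,0,0],[0.6,0,0,0,0,0,0],[0.6,0,0,0,0,0,0],[0.6,0,0,0,0,0,0],[0.6,0,0,0,0,0,0]]'
python3 - <<'E'
from h import *
c=ctrl.calibration("wrist");im=ctrl.capture("wrist")[:,:,::-1].copy();s=ctrl.capture("scene")[:,:,::-1];tp=ctrl.capture("top")[:,:,::-1]
o=ctrl.get_obs();t=o['tcp_pos'];from scipy.spatial.transform import Rotation as Ro
R=Ro.from_euler('xyz',o['tcp_rot']).as_matrix();w=o['grip_width']/2
print(t,2*w)
S=cv2.resize(s[145:235,255:375],(480,360),interpolation=cv2.INTER_CUBIC)
T=cv2.resize(tp[120:190,310:390],(320,280),interpolation=cv2.INTER_CUBIC)
for sg in(-1,1):
  for z in(0,.02,.04):
    X=t+R@np.array([0,sg*w,-z])
    p=(proj("scene",X)-[255,145])*4;cv2.circle(S,tuple(int(v) for v in p),3,(0,255,0) if z==0 else (255,0,255),1)
    p=proj("wrist",X,c);cv2.circle(im,tuple(int(v) for v in p),3,(0,255,0) if z==0 else (255,0,255),1)
out=np.zeros((600,800,3),np.uint8);out[:360,:480]=S;out[:280,480:]=T;out[360:600,:400]=im[140:380,120:520]
cv2.imwrite('pics/m5.png',out)
E
```

```text
time_s: 7.95
tcp_pos: [0.6675, -0.0569, 0.0014]
tcp_rot: [-3.141, -0.0, 2.098]
force: [-0.6, -0.2, -0.8]
grip_width: 0.0529
finger_force: 0.0
[ 0.66769685 -0.05682825  0.00155186] 0.06491347850690657
```

View pics/m5.png

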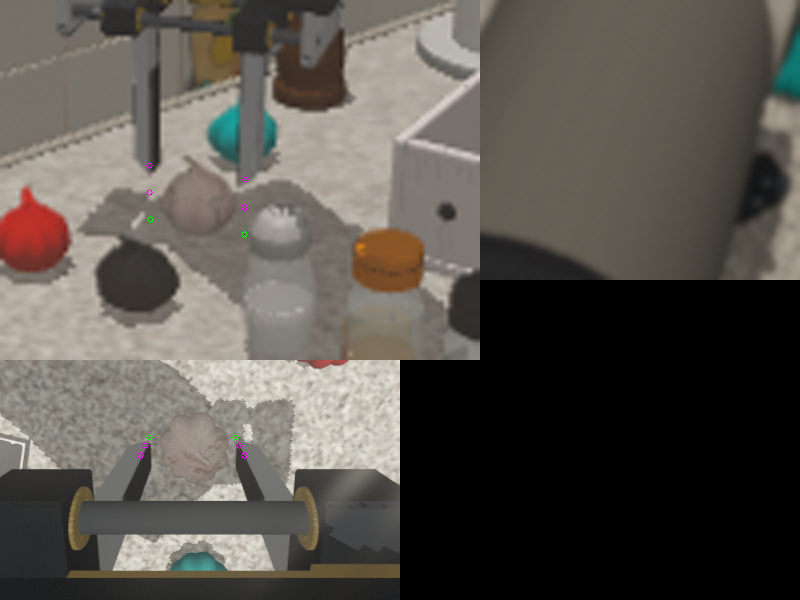

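The fingertips in the scene view end at the markers drawn 40 mm above the reported TCP (left (150,168), right (242,182)). The real fingertips seem much higher than reported, so the pads only pinched the neck. I'll triangulate the tips.

Run:
```python
from h import *
o=ctrl.get_obs();t=np.array(o['tcp_pos']);from scipy.spatial.transform import Rotation as Ro
R=Ro.from_euler('xyz',o['tcp_rot']).as_matrix();print(o['grip_width'],o['joint_pos'])
for w,s in(((358,223),(155/4+255,168/4+145)),((270,225),(241/4+255,182/4+145))):
    o1,d1=ray("wrist",w);o2,d2=ray("scene",s)
    k=np.linalg.lstsq(np.c_[d1,-d2],o2-o1,rcond=None)[0];a=o1+k[0]*d1;b=o2+k[1]*d2
    print(a,b,'in tool',R.T@((a+b)/2-t)*1e3)
```

```text
0.06491347850690657 [-0.33999742  0.63681316  0.4614514   1.75944001 -0.36618596  0.83181877
  0.82081001]
[ 0.68724863 -0.03470984  0.04478658] [ 0.68564664 -0.0365094   0.04467239] in tool [  8.89689217  26.86864705 -43.18622594]
[ 0.64181427 -0.06443346  0.04036747] [ 0.6388796  -0.06845464  0.04170623] in tool [  5.46600114 -28.48587019 -39.47433814]
```

The tips sit about 40 mm above the reported TCP and are centred laterally. I'll go lower in small steps, watching the force.

```bash
python3 -m pendant '[[0.6,0,0,0,0,0,0],[0.6,0,0,0,0,0,0],[0.6,0,0,10,0,0,0],[0.6,0,0,10,0,0,0],[0.6,0,0,6,0,0,0],[0.6,0,0,0,0,0,0],[0.6,0,0,0,0,0,0]]'
python3 -m pendant '[[0.6,0,0,3,0,0,0],[0.6,0,0,3,0,0,0],[0.6,0,0,0,0,0,0]]'
python3 - <<'E'
from h import *
c=ctrl.calibration("wrist");s=ctrl.capture("scene")[:,:,::-1]
o=ctrl.get_obs();t=o['tcp_pos'];print(t,o['force'],o['joint_efforts'])
cv2.imwrite('pics/s6.png',cv2.resize(s[145:220,255:355],(800,600),interpolation=cv2.INTER_CUBIC))
E
```

```text
time_s: 8.8
tcp_pos: [0.6677, -0.0569, -0.0246]
tcp_rot: [-3.141, -0.0, 2.098]
force: [0.5, 0.4, -0.3]
grip_width: 0.0747
finger_force: 0.0
time_s: 9.1
tcp_pos: [0.6677, -0.0567, -0.0306]
tcp_rot: [-3.141, -0.0, 2.099]
force: [0.4, 0.5, 0.2]
grip_width: 0.0753
finger_force: 0.0
[ 0.66778986 -0.05672723 -0.03044098] [-0.05705795  0.5462337   1.09388785] [ 1.75829051e-02 -1.00259857e+02  1.60430038e+01 -3.28365326e+01
 -4.53582674e-02 -3.47649453e-03  2.57521664e-02]
```

No contact at a reported z of -0.030, so the offset is real. Closing now.

```bash
python3 -m pendant '[[-1,0,0,0,0,0,0],[-1,0,0,0,0,0,0],[-1,0,0,0,0,0,0],[-1,0,0,0,0,0,0],[-1,0,0,0,0,0,0]]' 15
python3 -m pendant '[[-1,0,0,0,0,0,0],[-1,0,0,-4,0,0,0],[-1,0,0,-8,0,0,0],[-1,0,0,-15,0,0,0],[-1,0,0,0,0,0,0]]'
```

```text
time_s: 9.65
tcp_pos: [0.6679, -0.0567, -0.0302]
tcp_rot: [3.142, 0.0, 2.099]
force: [0.5, 0.6, -0.2]
grip_width: 0.0455
finger_force: 15.0
time_s: 10.15
tcp_pos: [0.6694, -0.057, -0.0006]
tcp_rot: [3.139, 0.002, 2.098]
force: [0.7, -0.4, -0.8]
grip_width: 0.0456
finger_force: 15.0
```

Held at 45.5 mm. Raising it and carrying it over the pot.

```bash
python3 -m pendant '[[-1,0,0,-30,0,0,0],[-1,0,0,-40,0,0,0],[-1,0,0,-40,0,0,0],[-1,-5,-20,0,0,0,0],[-1,-10,-45,0,0,0,0],[-1,-11,-48,0,0,0,0],[-1,-11,-48,0,0,0,0],[-1,-10,-45,0,0,0,0],[-1,-6,-35,0,0,0,0],[-1,0,0,0,0,0,0]]'
python3 -m pendant '[[-1,0,0,0,0,0,0],[-1,0,0,0,0,0,0]]'
python3 - <<'E'
from h import *
import pickle
c=ctrl.calibration("wrist");im=ctrl.capture("wrist")[:,:,::-1];o=ctrl.get_obs();print(o['tcp_pos'],o['grip_width'])
cv2.imwrite('pics/w7.png',im);pickle.dump(c,open('w7.pkl','wb'))
t=np.array(o['tcp_pos'])
# predicted rim corners in wrist
R=lambda a:np.array([[np.cos(a),-np.sin(a)],[np.sin(a),np.cos(a)]])
for sx,sy in((1,1),(1,-1),(-1,-1),(-1,1)):
    p=np.array([.487,-.224])+R(.278)@[.1*sx,.08*sy];print(proj("wrist",np.r_[p,.085],c).round(0))
E
```

```text
time_s: 11.15
tcp_pos: [0.4827, -0.2273, 0.1074]
tcp_rot: [3.141, 0.0, 2.092]
force: [1.4, 0.2, 0.4]
grip_width: 0.0463
finger_force: 15.0
time_s: 11.35
tcp_pos: [0.4873, -0.2232, 0.1069]
tcp_rot: [3.141, 0.0, 2.1]
force: [-0.2, 0.6, -0.6]
grip_width: 0.0456
finger_force: 15.0
[ 0.48727061 -0.22301305  0.10670643] 0.04530878957203863
[460. 146.]
[397. 320.]
[176. 269.]
[208.  78.]
```

View pics/w7.png

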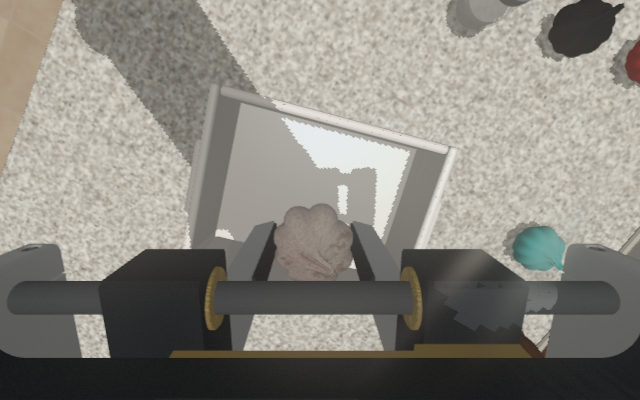

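The wrist view shows the garlic held and centred over the pot. The near rim corners at (456,147) and (211,84) agree with the estimate to about 4 mm. Lowering.

```bash
python3 - <<'E'
from h import *
import pickle;c=pickle.load(open('w7.pkl','rb'))
A,B=onz("wrist",(456,147),.085,c),onz("wrist",(211,84.),.085,c);print(A,B,np.linalg.norm(A-B),np.arctan2(*(A-B)[1::-1]))
d=(A-B)/np.linalg.norm(A-B);n=np.array([d[1],-d[0],0]);print((A+B)/2+n*.08)
E
python3 -m pendant '[[-1,0,0,35,0,0,0],[-1,0,0,40,0,0,0],[-1,0,0,25,0,0,0],[-1,0,0,14,0,0,0],[-1,0,0,6,0,0,0],[-1,0,0,0,0,0,0]]'
python3 -m pendant '[[-1,0,0,2,0,0,0],[-1,0,0,2,0,0,0],[-1,0,0,1,0,0,0],[-1,0,0,0,0,0,0],[-1,0,0,0,0,0,0]]'
```

```text
[ 0.55912645 -0.12211854  0.085     ] [ 0.37240654 -0.17736469  0.085     ] 0.19472150157809165 0.28767006951716795
[ 0.488464   -0.22645422  0.085     ]
time_s: 12.0
tcp_pos: [0.4866, -0.2237, -0.0134]
tcp_rot: [-3.141, -0.0, 2.099]
force: [0.5, -0.5, -0.3]
grip_width: 0.0455
finger_force: 15.0
time_s: 12.5
tcp_pos: [0.4865, -0.2239, -0.0181]
tcp_rot: [3.141, 0.0, 2.099]
force: [0.0, 0.0, -0.6]
grip_width: 0.0456
finger_force: 15.0
```

```bash
python3 -m pendant '[[-1,0,0,1,0,0,0],[-1,0,0,1,0,0,0],[-1,0,0,0,0,0,0],[-1,0,0,0,0,0,0]]'
python3 -m pendant '[[-1,0,0,1,0,0,0],[-1,0,0,0,0,0,0],[-1,0,0,0,0,0,0]]'
```

```text
time_s: 12.9
tcp_pos: [0.4863, -0.2239, -0.0204]
tcp_rot: [-3.141, -0.0, 2.098]
force: [0.3, 0.4, -0.7]
grip_width: 0.0454
finger_force: 15.0
time_s: 13.2
tcp_pos: [0.4863, -0.2239, -0.0214]
tcp_rot: [-3.141, -0.0, 2.099]
force: [-0.0, -0.2, -0.8]
grip_width: 0.0457
finger_force: 15.0
```

```bash
python3 -m pendant '[[0.5,0,0,0,0,0,0],[0.5,0,0,0,0,0,0],[0.5,0,0,0,0,0,0],[0.5,0,0,0,0,0,0],[0.5,0,0,0,0,0,0],[0.5,0,0,0,0,0,0],[0.5,0,0,0,0,0,0]]'
python3 -m pendant '[[0.5,0,0,-20,0,0,0],[0.5,0,0,-40,0,0,0],[0.5,0,0,-50,0,0,0],[0.5,0,0,-50,0,0,0],[0.5,0,0,-20,0,0,0],[0.5,0,0,0,0,0,0],[0.5,0,0,0,0,0,0]]'
python3 - <<'E'
from h import *
import pickle
c=ctrl.calibration("wrist");im=ctrl.capture("wrist")[:,:,::-1];o=ctrl.get_obs();cv2.imwrite('pics/w8.png',im);pickle.dump(c,open('w8.pkl','wb'));cv2.imwrite('pics/s8.png',ctrl.capture("scene")[:,:,::-1])
print(o['tcp_pos'],o['tcp_rot'],o['joint_pos'])
p=proj("wrist",(.487,-.224,.035),c);print(p)
hsv=cv2.cvtColor(im,cv2.COLOR_BGR2HSV)
m=cv2.inRange(hsv,(0,18,90),(20,110,210));m[240:]=0
n,l,s,ce=cv2.connectedComponentsWithStats(cv2.morphologyEx(m,cv2.MORPH_OPEN,np.ones((5,5))))
print([(st.tolist(),q.round().tolist()) for st,q in zip(s[1:],ce[1:]) if st[4]>300])
from scipy.spatial.transform import Rotation as Ro
R=Ro.from_euler('xyz',o['tcp_rot']).as_matrix()
print('to lid',R.T@(np.array([.493,.237,.145])-o['tcp_pos'])*1e3)
E
```

```text
time_s: 13.9
tcp_pos: [0.4864, -0.2239, -0.0213]
tcp_rot: [-3.142, 0.0, 2.099]
force: [-0.3, 0.3, 0.6]
grip_width: 0.0705
finger_force: 0.0
time_s: 14.6
tcp_pos: [0.4864, -0.2236, 0.1586]
tcp_rot: [3.141, 0.0, 2.099]
force: [0.4, 0.3, -1.1]
grip_width: 0.0705
finger_force: 0.0
[ 0.48591514 -0.22353099  0.1579202 ] [-3.14104087e+00 -7.42834321e-04  2.09870155e+00] [-0.23796075  0.23419016  0.64531605  1.95613535 -0.16617757  1.0043562
  1.01190885]
[312.74951831 186.7272603 ]
[([0, 0, 111, 203, 14175], [39.0, 81.0]), ([232, 100, 20, 28, 390], [241.0, 113.0]), ([211, 147, 29, 93, 1331], [226.0, 193.0]), ([293, 166, 40, 43, 1317], [313.0, 187.0])]
to lid [394.25769009 238.1085166   13.08168866]
```

The garlic shows at (313,187), on the prediction for the pot floor. Now to the lid.

```bash
python3 -m pendant '[[0.5,20,12,0,0,0,0],[0.5,41,25,0,0,0,0],[0.5,41,25,0,0,0,0],[0.5,41,25,0,0,0,0],[0.5,41,25,0,0,0,0],[0.5,41,25,0,0,0,0],[0.5,41,25,0,0,0,0],[0.5,41,25,0,0,0,0],[0.5,41,25,0,0,0,0],[0.5,41,25,0,0,0,0]]'
python3 -m pendant '[[0.2,5,1,0,0,0,0],[0.2,0,0,0,0,0,-8],[0.2,0,0,0,0,0,-8],[0.2,0,0,0,0,0,-8],[0.2,0,0,0,0,0,-8],[0.2,0,0,0,0,0,-8],[0.2,0,0,0,0,0,-8],[0.2,0,0,0,0,0,0],[0.2,0,0,0,0,0,0],[0.2,0,0,0,0,0,0]]'
python3 - <<'E'
from h import *
import pickle
c=ctrl.calibration("wrist");im=ctrl.capture("wrist")[:,:,::-1];o=ctrl.get_obs();cv2.imwrite('pics/w9.png',im);pickle.dump(c,open('w9.pkl','wb'))
tp=ctrl.capture("top")[:,:,::-1];cv2.imwrite('pics/t9.png',tp)
print(o['tcp_pos'],o['tcp_rot'],o['joint_pos'])
for x,y in((.1,.08),(.1,-.08),(-.1,-.08),(-.1,.08),(0,0)):
    a=-.195;print(proj("wrist",(.493+x*np.cos(a)-y*np.sin(a),.237+x*np.sin(a)+y*np.cos(a),.018),c).round(0))
print(proj("wrist",(.493,.237,.051),c).round())
hsv=cv2.cvtColor(im,cv2.COLOR_BGR2HSV)
print(hsv[proj("wrist",(.54,.237,.018),c).astype(int)[1],proj("wrist",(.54,.237,.018),c).astype(int)[0]])
m=cv2.inRange(hsv,(8,60,60),(32,255,255));m[245:]=0
n,l,s,ce=cv2.connectedComponentsWithStats(m);print([(st.tolist(),q.round().tolist()) for st,q in zip(s[1:],ce[1:]) if st[4]>300])
E
```

```text
time_s: 15.7
tcp_pos: [0.4943, 0.2331, 0.1573]
tcp_rot: [-3.139, 0.0, 2.098]
force: [1.6, -0.2, 0.5]
grip_width: 0.0705
finger_force: 0.0
time_s: 16.7
tcp_pos: [0.4934, 0.2361, 0.1582]
tcp_rot: [-3.141, -0.001, 2.933]
force: [0.3, -0.5, -0.6]
grip_width: 0.0564
finger_force: 0.0
[0.49347182 0.23620236 0.15833933] [-3.14110591e+00 -3.68757951e-04  2.93340162e+00] [-0.76561902  0.22638485  0.23540516  1.91255414 -0.06172586  1.01015515
  0.85947931]
[377. 259.]
[252. 261.]
[242.  96.]
[383.  95.]
[313. 183.]
[313. 188.]
[ 19  79 212]
[([245, 97, 139, 148, 18943], [315.0, 167.0]), ([569, 154, 71, 91, 4949], [611.0, 199.0]), ([46, 186, 52, 41, 1612], [71.0, 206.0])]
```

View pics/w9.png

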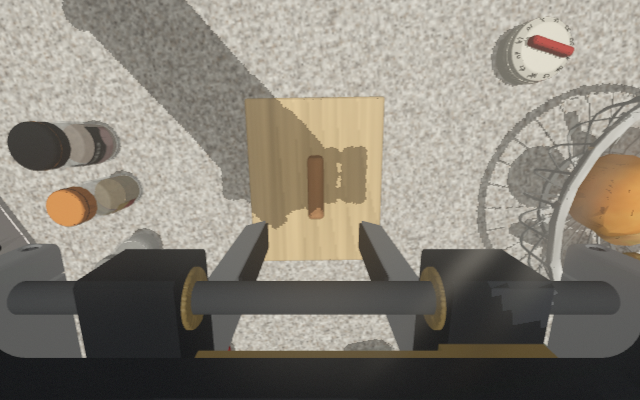

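The wrist view shows the lid square to the gripper: corners at (246,97) and (384,97), handle centre (316,187), about 3 px right of centre. A numeric fit will give the fine correction.

```bash
cat > lid.py <<'E'
from h import *
def edges(im,c,rows,lo,hi,z,top=97):
    """fit left/right lid edges between rows and the far edge, in world at height z"""
    hsv=cv2.cvtColor(im,cv2.COLOR_BGR2HSV);m=cv2.inRange(hsv,(8,55,40),(32,255,255))
    m=cv2.morphologyEx(cv2.morphologyEx(m,cv2.MORPH_CLOSE,np.ones((5,5))),cv2.MORPH_OPEN,np.ones((5,5)))
    L=[];Rr=[];T=[]
    for r in rows:
        k=np.flatnonzero(m[r,lo:hi])
        if len(k):L.append(onz("wrist",(lo+k[0]-.5,r),z,c)[:2]);Rr.append(onz("wrist",(lo+k[-1]+.5,r),z,c)[:2])
    mid=(lo+hi)//2
    for u in range(mid-45,mid+45):
        k=np.flatnonzero(m[:,u]);T.append(onz("wrist",(u,k[0]-.5),z,c)[:2])
    out=[]
    for P in(L,Rr,T):
        f=cv2.fitLine(np.array(P,np.float32),cv2.DIST_HUBER,0,.001,.001).ravel();out.append((f[2:],f[:2]))
    return out
if __name__=="__main__":
    import pickle;c=pickle.load(open('w9.pkl','rb'));im=cv2.imread('pics/w9.png')
    E=edges(im,c,range(105,215),225,405,.018)
    for p,d in E:print(p,d,np.arctan2(d[1],d[0]))
    from scipy.spatial.transform import Rotation as Ro
    o=ctrl.get_obs();R=Ro.from_euler('xyz',o['tcp_rot']).as_matrix()
    for p,d in E:
        q=R.T@(np.r_[p,0]-o['tcp_pos']);print('tool mm',q[:2]*1e3,R[:2,:2].T@d)
E
python3 lid.py
python3 - <<'E'
from h import *
import pickle;c=pickle.load(open('w9.pkl','rb'));im=cv2.imread('pics/w9.png')
print(onz("wrist",(316,187),.051,c))
E
```

```text
[0.4563365  0.16530934] [ 0.98151475 -0.19138657] -0.19257462
[0.48317844 0.3217405 ] [ 0.9818135 -0.1898481] -0.19100742
[0.39782634 0.26256612] [0.19216922 0.9813618 ] 1.3774242
tool mm [ 21.67590126 -77.05817357] [-0.99988845  0.01493421]
tool mm [27.63829191 81.54714511] [-0.99986382  0.01650122]
tool mm [98.96801576  6.05769947] [0.01413693 0.99990001]
[0.49236945 0.24005273 0.051     ]
```

```bash
python3 -m pendant '[[0.2,-1,2.5,0,0,0,-0.9],[0.2,0,0,45,0,0,0],[0.2,0,0,45,0,0,0],[0.2,0,0,35,0,0,0],[0.2,0,0,20,0,0,0],[0.2,0,0,10,0,0,0],[0.2,0,0,0,0,0,0],[0.2,0,0,0,0,0,0]]'
python3 -m pendant '[[0.2,0,0,8,0,0,0],[0.2,0,0,5,0,0,0],[0.2,0,0,3,0,0,0],[0.2,0,0,0,0,0,0],[0.2,0,0,0,0,0,0]]'
```

```text
time_s: 17.6
tcp_pos: [0.4957, 0.239, 0.0046]
tcp_rot: [3.141, 0.001, 2.952]
force: [0.6, -1.3, -0.0]
grip_width: 0.0563
finger_force: 0.0
time_s: 18.1
tcp_pos: [0.495, 0.2386, -0.0123]
tcp_rot: [-3.142, -0.0, 2.952]
force: [-1.2, -0.1, 0.1]
grip_width: 0.0563
finger_force: 0.0
```

```bash
python3 -m pendant '[[-1,0,0,0,0,0,0],[-1,0,0,0,0,0,0],[-1,0,0,0,0,0,0],[-1,0,0,0,0,0,0],[-1,0,0,0,0,0,0],[-1,0,0,0,0,0,0],[-1,0,0,0,0,0,0]]' 40
python3 -m pendant '[[-1,0,0,-3,0,0,0],[-1,0,0,-5,0,0,0],[-1,0,0,-10,0,0,0],[-1,0,0,-10,0,0,0],[-1,0,0,0,0,0,0],[-1,0,0,0,0,0,0]]'
```

```text
time_s: 18.8
tcp_pos: [0.495, 0.2386, -0.0123]
tcp_rot: [-3.142, -0.0, 2.952]
force: [-0.7, -0.2, 0.7]
grip_width: 0.0178
finger_force: 40.0
time_s: 19.4
tcp_pos: [0.4952, 0.2388, 0.0161]
tcp_rot: [3.141, 0.001, 2.952]
force: [-1.3, -0.2, -3.2]
grip_width: 0.0176
finger_force: 40.0
```

The lid is held (17.8 mm, about 3 N of weight). I'll lift it high and refine the pot's pose from the stored overhead wrist and top pictures.

```bash
python3 -m pendant '[[-1,0,0,-20,0,0,0],[-1,0,0,-35,0,0,0],[-1,0,0,-40,0,0,0],[-1,0,0,-35,0,0,0],[-1,0,0,-15,0,0,0],[-1,0,0,0,0,0,0],[-1,0,0,0,0,0,0],[-1,0,0,0,0,0,0]]'
python3 - <<'E'
from h import *
import pickle
cw=pickle.load(open('w8.pkl','rb'));ct=ctrl.calibration("top")
C0=np.array([.4875,-.2255]);a=.283;ux=np.array([np.cos(a),np.sin(a)]);uy=np.array([-ux[1],ux[0]])
for name,f,c in(('wrist8','pics/w8.png',cw),('wrist7','pics/w7.png',pickle.load(open('w7.pkl','rb'))),('top','pics/t9.png',ct)):
    g=cv2.cvtColor(cv2.imread(f),cv2.COLOR_BGR2GRAY)
    if name!='top': g=g[:245]
    for s in cv2.createLineSegmentDetector().detect(g)[0].reshape(-1,4):
        P,Q=[onz(name[:5].rstrip('78') if name!='top' else 'top',p,.085,c)[:2] for p in(s[:2],s[2:])]
        L=np.linalg.norm(P-Q)
        if L<.03: continue
        M=(P+Q)/2-C0;d=(Q-P)/L;lx,ly=M@ux,M@uy
        if abs(lx)>.125 or abs(ly)>.105:continue
        if abs(d@ux)>.98: print(name,'along x: y=%.1f'%(ly*1e3),'x mid %.0f L %.0f'%(lx*1e3,L*1e3),'yaw %.3f'%(np.arctan2(d[1],d[0])%np.pi))
        elif abs(d@uy)>.98: print(name,'along y: x=%.1f'%(lx*1e3),'y mid %.0f L %.0f'%(ly*1e3,L*1e3),'yaw %.3f'%((np.arctan2(d[1],d[0])-np.pi/2)%np.pi))
E
```

```text
time_s: 20.2
tcp_pos: [0.4942, 0.2382, 0.1591]
tcp_rot: [-3.14, -0.002, 2.952]
force: [0.3, 0.9, -3.2]
grip_width: 0.0173
finger_force: 40.0
wrist8 along y: x=67.7 y mid 29 L 82 yaw 0.257
wrist8 along x: y=-44.3 x mid -12 L 68 yaw 0.281
wrist8 along y: x=-76.3 y mid 14 L 115 yaw 0.277
wrist8 along x: y=73.0 x mid 16 L 147 yaw 0.277
wrist8 along y: x=93.0 y mid 33 L 88 yaw 0.276
wrist8 along x: y=68.5 x mid -3 L 144 yaw 0.270
wrist8 along x: y=78.8 x mid -39 L 30 yaw 0.277
wrist8 along x: y=78.3 x mid 33 L 112 yaw 0.276
wrist8 along y: x=98.7 y mid 50 L 56 yaw 0.275
wrist8 along y: x=-97.7 y mid 57 L 44 yaw 0.285
wrist8 along y: x=-102.7 y mid 17 L 35 yaw 0.284
wrist8 along y: x=-91.9 y mid 16 L 122 yaw 0.283
wrist7 along y: x=-73.5 y mid 16 L 109 yaw 0.277
wrist7 along x: y=73.1 x mid 2 L 181 yaw 0.277
wrist7 along y: x=93.0 y mid 35 L 82 yaw 0.276
wrist7 along x: y=68.6 x mid 13 L 107 yaw 0.276
wrist7 along x: y=78.6 x mid 11 L 65 yaw 0.277
wrist7 along x: y=70.7 x mid -57 L 31 yaw 0.274
wrist7 along x: y=78.1 x mid 67 L 46 yaw 0.279
wrist7 along y: x=101.9 y mid 16 L 38 yaw 0.267
wrist7 along y: x=67.5 y mid 29 L 80 yaw 0.278
wrist7 along y: x=-91.8 y mid 23 L 111 yaw 0.284
top along x: y=79.1 x mid -0 L 200 yaw 0.278
top along x: y=-52.1 x mid -1 L 175 yaw 0.278
top along x: y=-70.8 x mid 0 L 177 yaw 0.277
top along y: x=92.3 y mid 2 L 143 yaw 0.276
top along y: x=-92.8 y mid -14 L 107 yaw 0.293
top along y: x=-85.6 y mid 15 L 123 yaw 0.280
top along y: x=81.0 y mid 12 L 120 yaw 0.280
top along x: y=90.8 x mid 6 L 172 yaw 0.281
top along y: x=-92.6 y mid 58 L 33 yaw 0.295
top along y: x=-99.0 y mid 57 L 34 yaw 0.314
top along x: y=-78.7 x mid -43 L 61 yaw 0.281
top along y: x=-99.6 y mid -56 L 44 yaw 0.277
top along x: y=-79.5 x mid 40 L 102 yaw 0.276
top along y: x=-105.5 y mid -1 L 64 yaw 0.268
top along y: x=105.5 y mid 1 L 57 yaw 0.251
top along y: x=100.1 y mid 58 L 39 yaw 0.264
```

The pot's centre holds at (0.4877, -0.226) with yaw 0.277, fitted in two cameras. Carrying the lid across about 70 mm above the jars.

```bash
python3 -m pendant '[[-1,-2,-10,0,0,0,0],[-1,-5,-30,0,0,0,0],[-1,-9,-50,0,0,0,0],[-1,-9,-50,0,0,0,0],[-1,-9,-50,0,0,0,0],[-1,-9,-50,0,0,0,0],[-1,-9,-50,0,0,0,0],[-1,-9,-50,0,0,0,0],[-1,-9,-50,0,0,0,0],[-1,-7,-40,0,0,0,0]]'
python3 -m pendant '[[-1,-4,-27,0,0,0,0],[-1,0,0,0,0,0,-3],[-1,0,0,0,0,0,-6],[-1,0,0,0,0,0,-6],[-1,0,0,0,0,0,-6],[-1,0,0,0,0,0,-4],[-1,0,0,0,0,0,-1.75],[-1,0,0,0,0,0,0],[-1,0,0,0,0,0,0],[-1,0,0,0,0,0,0]]'
python3 - <<'E'
from h import *
import pickle
from lid import edges
from scipy.spatial.transform import Rotation as Ro
c=ctrl.calibration("wrist");im=ctrl.capture("wrist")[:,:,::-1].copy();s=ctrl.capture("scene")[:,:,::-1];o=ctrl.get_obs();cv2.imwrite('pics/w10.png',im);cv2.imwrite('pics/s10.png',s);pickle.dump(c,open('w10.pkl','wb'))
t=np.array(o['tcp_pos']);R=Ro.from_euler('xyz',o['tcp_rot']).as_matrix();print(t,o['tcp_rot'])
z=t[2]+.0123+.018
for x,y in((.1,.08),(.1,-.08),(0,.08),(0,-.08)):print(proj("wrist",np.r_[t[:2],z]+R@[x,y,0],c).round(1))
hsv=cv2.cvtColor(im,cv2.COLOR_BGR2HSV);m=cv2.inRange(hsv,(8,55,40),(32,255,255))
for r in range(0,240,20):
    k=np.flatnonzero(m[r]);print(r,(k[0],k[-1],len(k)) if len(k) else 0,end=' ')
E
```

```text
time_s: 21.2
tcp_pos: [0.4882, -0.196, 0.1602]
tcp_rot: [-3.141, -0.001, 2.95]
force: [0.8, 1.0, -2.7]
grip_width: 0.0174
finger_force: 40.0
time_s: 22.2
tcp_pos: [0.4884, -0.2199, 0.1605]
tcp_rot: [3.142, -0.0, -2.866]
force: [-0.1, 0.5, -3.0]
grip_width: 0.0176
finger_force: 40.0
[ 0.48849787 -0.21981083  0.16064946] [-3.14157515e+00 -1.56429689e-04 -2.86491101e+00]
[450.2  65.8]
[174.8  65.8]
[434.5 229.6]
[190.5 229.4]
0 0 20 0 40 0 60 0 80 (np.int64(180), np.int64(447), 268) 100 (np.int64(182), np.int64(445), 264) 120 (np.int64(183), np.int64(443), 261) 140 (np.int64(185), np.int64(441), 257) 160 (np.int64(188), np.int64(532), 253) 180 (np.int64(189), np.int64(539), 251) 200 (np.int64(191), np.int64(513), 267) 220 (np.int64(193), np.int64(564), 298)
```

```bash
python3 -m pendant '[[-1,2.5,-5.7,0,0,0,0],[-1,0,0,15,0,0,0],[-1,0,0,20,0,0,0],[-1,0,0,10,0,0,0],[-1,0,0,5,0,0,0],[-1,0,0,0,0,0,0],[-1,0,0,0,0,0,0]]'
python3 - <<'E'
from h import *
from scipy.spatial.transform import Rotation as Ro
c=ctrl.calibration("wrist");im=ctrl.capture("wrist")[:,:,::-1].copy();s=ctrl.capture("scene")[:,:,::-1].copy();o=ctrl.get_obs();cv2.imwrite('pics/s11.png',s)
t=np.array(o['tcp_pos']);R=Ro.from_euler('xyz',o['tcp_rot']).as_matrix();print(t,o['tcp_rot'],o['force'])
hsv=cv2.cvtColor(im,cv2.COLOR_BGR2HSV);m=cv2.inRange(hsv,(8,55,40),(32,255,255))
k=[np.flatnonzero(m[:,u]) [0] for u in (200,240,280,320,360,400,430)];print('far edge rows',k,'pred 65.8')
# scene: lid mask corners vs. prediction
cs=ctrl.calibration("scene");hs=cv2.cvtColor(s,cv2.COLOR_BGR2HSV);ms=cv2.inRange(hs,(8,70,60),(30,255,255))
z=t[2]+.0123
for nm,h in(('plate low',.008),('plate top',.018)):
  for x,y in((.1,.08),(.1,-.08),(-.1,-.08),(-.1,.08)):print(nm,x,y,proj("scene",np.r_[t[:2],z+h]+R@[x,y,0],cs).round(1))
n,l,st,ce=cv2.connectedComponentsWithStats(ms);print([(a.tolist()) for a in st[1:] if a[4]>150])
i=1+np.argmax([a[4] if a[0]>300 else 0 for a in st[1:]])
ct=max(cv2.findContours((l==i).astype(np.uint8),0,1)[0],key=cv2.contourArea)
print(cv2.approxPolyDP(ct,4,True).reshape(-1,2).tolist())
# pot rim predicted
a=.277;Rp=np.array([[np.cos(a),-np.sin(a)],[np.sin(a),np.cos(a)]])
for x,y in((.1,.08),(.1,-.08),(-.1,-.08),(-.1,.08)):print('rim',proj("scene",np.r_[np.array([.4877,-.226])+Rp@[x,y],.085],cs).round(1))
E
```

```text
time_s: 23.0
tcp_pos: [0.488, -0.2263, 0.1112]
tcp_rot: [-3.141, 0.0, -2.864]
force: [0.0, -0.7, -1.5]
grip_width: 0.0178
finger_force: 40.0
[ 0.48809827 -0.22618361  0.11133064] [-3.14113098e+00  8.15032854e-04 -2.86435711e+00] [-0.00531263  1.11287156 -2.81934066]
far edge rows [np.int64(66), np.int64(67), np.int64(67), np.int64(67), np.int64(67), np.int64(67), np.int64(67)] pred 65.8
plate low 0.1 0.08 [437.3 180.6]
plate low 0.1 -0.08 [454.8 157.6]
plate low -0.1 -0.08 [379.7 142.3]
plate low -0.1 0.08 [354.  161.2]
plate top 0.1 0.08 [438.1 176.4]
plate top 0.1 -0.08 [455.5 153.8]
plate top -0.1 -0.08 [380.  138.8]
plate top -0.1 0.08 [354.3 157.3]
[[549, 0, 18, 18, 176], [106, 84, 268, 70, 945], [323, 119, 19, 53, 623], [356, 140, 100, 40, 2324], [303, 144, 16, 22, 285], [343, 202, 18, 16, 259], [148, 207, 32, 28, 517], [0, 246, 87, 110, 6278]]
[[356, 160], [438, 179], [455, 155], [413, 143], [408, 155], [400, 152], [401, 141], [380, 140]]
rim [352.9 178.9]
rim [378.1 158.4]
rim [451.4 174.7]
rim [434.  199.7]
```

The scene picture, measured numerically, puts the lid corners within 2 px of prediction, so it is level and aligned. Final gentle lowering.

```bash
python3 -m pendant '[[-1,0,0,6,0,0,0],[-1,0,0,6,0,0,0],[-1,0,0,5,0,0,0],[-1,0,0,4,0,0,0],[-1,0,0,2,0,0,0],[-1,0,0,1.5,0,0,0],[-1,0,0,0,0,0,0],[-1,0,0,0,0,0,0],[-1,0,0,0,0,0,0],[-1,0,0,0,0,0,0]]'
python3 - <<'E'
from h import *
from scipy.spatial.transform import Rotation as Ro
s=ctrl.capture("scene")[:,:,::-1].copy();o=ctrl.get_obs();cv2.imwrite('pics/s12.png',s)
t=np.array(o['tcp_pos']);R=Ro.from_euler('xyz',o['tcp_rot']).as_matrix();print(t,o['tcp_rot'],o['force'],np.abs(o['qd']).max())
# pot rim in scene: near wall long side, column profile at x=395: lid low edge / rim predicted rows
a=.277;Rp=np.array([[np.cos(a),-np.sin(a)],[np.sin(a),np.cos(a)]])
g=cv2.cvtColor(s,cv2.COLOR_BGR2GRAY);g0=cv2.cvtColor(cv2.imread('pics/scene0.png'),cv2.COLOR_BGR2GRAY)
for x in(-.05,0,.05):
    p=proj("scene",np.r_[np.array([.4877,-.226])+Rp@[x,.08],.085]);q=proj("scene",np.r_[t[:2],t[2]+.0123+.008]+R@[-x,-(-.08),0]);q2=proj("scene",np.r_[t[:2],t[2]+.0123+.008]+R@[-x,-.08,0])
    u=int(round(p[0]));print('rim',p.round(1),'lid plate low',q.round(1),q2.round(1));print(g[int(p[1])-18:int(p[1])+8,u].tolist(),'start:',g0[int(p[1])-6:int(p[1])+8,u].tolist())
# pot moved? front vent-hole band compared
b=cv2.phaseCorrelate(np.float32(g0[192:225,360:440]),np.float32(g[192:225,360:440]));print('pot shift px',b)
E
```

```text
time_s: 24.1
tcp_pos: [0.4878, -0.226, 0.0863]
tcp_rot: [-3.141, 0.0, -2.864]
force: [0.0, -0.1, -2.6]
grip_width: 0.0178
finger_force: 40.0
[ 0.48773165 -0.22606739  0.08629333] [-3.14145429e+00  1.00662705e-04 -2.86434924e+00] [-0.18261548 -0.18084148 -1.93678899] 0.0019404289654862573
rim [412.2 194.1] lid plate low [413.5 185.6] [433.2 162.7]
[103, 108, 108, 106, 106, 148, 121, 97, 87, 92, 111, 112, 112, 113, 112, 112, 113, 118, 197, 140, 119, 118, 115, 114, 118, 119] start: [114, 114, 114, 114, 114, 150, 199, 139, 116, 117, 113, 112, 116, 117]
rim [391.4 188.8] lid plate low [392.5 180.4] [414.3 158.6]
[109, 106, 106, 105, 106, 106, 104, 95, 92, 87, 93, 111, 113, 113, 113, 112, 113, 111, 128, 174, 131, 119, 119, 119, 119, 119] start: [115, 115, 115, 114, 114, 112, 178, 177, 129, 116, 117, 117, 116, 116]
rim [371.7 183.7] lid plate low [372.5 175.5] [396.2 154.8]
[161, 168, 169, 170, 162, 161, 132, 132, 106, 86, 84, 107, 111, 111, 111, 111, 111, 111, 128, 176, 132, 119, 115, 115, 115, 114] start: [109, 109, 109, 108, 108, 108, 178, 178, 129, 117, 112, 111, 112, 112]
pot shift px ((-0.0022715408739202303, 0.13625993375175582), 0.8951954498887063)
```

```bash
python3 -c "
from rig import ctrl
print(ctrl.finish_job())"
```

```text
the job is handed in; nothing more can be done
None
```

The garlic is on the pot floor, let go, and the lid is held still and lined up with its underside about 13 mm above the rim; the job was handed in at 24 s, and no pass/fail result came back.

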